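# Find the packer that fits the jig gap

## Task

Find out which packing plate fits the gap between the two jaws of the steel jig: start with the thinnest plate, lower it all the way down into the gap, take it out and go on to the next thicker one, until one has too little sideways play left for the next; never force a plate. Leave the thickest plate that goes in standing fully down in the gap, and leave the other two standing upright on the bench, clear of the jig; leave the tape measure, tin and marker where they are.

Things in the scene. Friction and masses are not known exactly. Their poses are not given: they have to be found in the camera images.
- jig: fixed steel jig: base plate 100 (x) x 150 (y) x 12 mm on the bench; origin at the centre of its underside, z up. Its fixed jaw, 80 mm long in x, 24 mm thick, stands at +y; the inner face of it is the plane y = +14 mm. Both jaws' tops are 48 mm above the bench and have 4 mm 45-degree lead-ins at the inner edge
- fixed_face (a point): middle of the fixed jaw's inner face, on the floor of the gap (12 mm above the bench); axes as the jig's. The gap runs from here to -y, is open above and at both x ends; a plate goes in from above, its thickness along y
- jaw: the jig's shifting jaw, bolted down, set differently each run: 80 mm long, 24 mm thick, 36 mm high; origin at the centre of its underside, axes as the jig's; its inner face is 12 mm from there towards +y. The gap is 19.6 to 28.6 mm: thin and middle plates always go in, the thick one only in some runs (the middle one then has over 6 mm of sideways play)
- thin_centre (a point): centre (half-way up) of the thin packer: plain aluminium plate, 12 mm thick (its y), 70 mm long (its x), 95 mm tall (its z), with one small hole drilled in its broad faces; stands loose and upright on the bench; z up. About 0.22 kg (+-25%)
- mid_centre (a point): centre (half-way up) of the middle packer: plain aluminium plate, 18 mm thick (its y), 70 mm long (its x), 95 mm tall (its z), with two small holes drilled in its broad faces; stands loose and upright on the bench; z up. About 0.32 kg (+-25%)
- thick_centre (a point): centre (half-way up) of the thick packer: plain aluminium plate, 24 mm thick (its y), 70 mm long (its x), 95 mm tall (its z), with three small holes drilled in its broad faces; stands loose and upright on the bench; z up. About 0.43 kg (+-25%)
- packer_thin: the thin packer as a body (origin at the centre of its underside)
- packer_mid: the middle packer as a body (origin at the centre of its underside)
- packer_thick: the thick packer as a body (origin at the centre of its underside)
- tape: bystander: yellow tape measure, 36 x 82 x 64 mm, origin at its underside
- tin: bystander: open round tin, 69 mm across, 62 mm tall, origin at its underside
- pen: bystander: white marker with a black cap lying on the bench, 126 mm long, 14 mm thick, origin at its underside
Things that resemble listed ones, but are neither listed nor needed, are in the scene too. Leave any green look-alike of the packer_mid alone. What is shaped like the packer_thin but blue is not meant.

How it is judged:
On the way, in this order (a step that is already met when the one before it is completed fails the run):
1. the thin packer has been all the way down in the gap (z of thin_centre in the frame of jig below 0.064 m and x of thin_centre in the frame of jig between -0.03 and 0.03 m and y of thin_centre in the frame of jig between -0.02 and 0.014 m and angle between the y axis of thin_centre and the y axis of jig, either way round below 0.26 rad), for 0.2 s.
2. then the middle packer has been all the way down in the gap (z of mid_centre in the frame of jig below 0.064 m and x of mid_centre in the frame of jig between -0.03 and 0.03 m and y of mid_centre in the frame of jig between -0.02 and 0.014 m and angle between the y axis of mid_centre and the y axis of jig, either way round below 0.26 rad), for 0.2 s.
At the end, for the whole second after the job is handed in: the thick packer stands fully down in the gap (less than 4.5 mm off its floor, within 30 mm of the middle lengthwise) or, where the gap is under 25.8 mm, the middle one may; the other two stand upright on the bench, their centres more than 100 mm from the jig's centre, all at rest (((z of thick_centre in the frame of jig below 0.064 m and x of thick_centre in the frame of jig between -0.03 and 0.03 m and y of thick_centre in the frame of jig between -0.02 and 0.014 m and angle between the y axis of thick_centre and the y axis of jig, either way round below 0.26 rad and horizontal distance between mid_centre and jig above 0.1 m and height (world z) of mid_centre between 0.035 and 0.055 m and angle between mid_centre's own z axis and vertical below 0.15 rad) or (z of mid_centre in the frame of jig below 0.064 m and x of mid_centre in the frame of jig between -0.03 and 0.03 m and y of mid_centre in the frame of jig between -0.02 and 0.014 m and angle between the y axis of mid_centre and the y axis of jig, either way round below 0.26 rad and horizontal distance between thick_centre and jig above 0.1 m and height (world z) of thick_centre between 0.035 and 0.055 m and angle between thick_centre's own z axis and vertical below 0.15 rad and y of jaw in the frame of jig above -0.0238 m)) and horizontal distance between thin_centre and jig above 0.1 m and height (world z) of thin_centre between 0.035 and 0.055 m and angle between thin_centre's own z axis and vertical below 0.15 rad and linear speed of each of packer_thin, packer_mid, packer_thick below 0.02 m/s); the robot touches nothing.
It fails at once if tape measure, tin or marker pushed more than 30 mm (distance of any of tape, tin, pen from where it was at the start of the episode above 0.03 m).
It fails at once if a packer is forced against the jig (over 200 N) (contact force between any of packer_thin, packer_mid, packer_thick and jig above 200 N or contact force between any of packer_thin, packer_mid, packer_thick and jaw above 200 N).
It also fails if it takes over 72 s, if anything falls off the work surface, if the arm or the gripper's body presses on something with over 40 N, if the wrist force passes 120 N, or if a joint passes its speed limit or range.

## Robot

A 6-joint arm with a two-finger parallel gripper is mounted at the origin on a cart in front of the work surface, level with it; the furniture and walls round the work are solid. World frame = base frame: x ahead of the robot, y to its left, z up, the work surface at z = 0. Lengths are in m, angles in rad, forces in N, time in s.
With the tool pointing down it reaches from about 0.275 to 0.825 m from the base axis. Payload 4.9 kg.
Tool frame: the origin (TCP) lies on the centre line of the jaws, within the pads' length; the fingertips stand arm.tip_reach ahead of it and the grasp point (between the pads) lies 6 mm ahead of it (arm.tip_reach is the distance from the TCP to the fingertips, in m); z points along the fingers, y is the line along which they close (so a half turn about z gives the same grasp; the last joint's range is limited). The gripper opens to 85 mm and grips with 20 to 120 N. Pads are 22 mm wide; open, the fingers measure 114 mm over their backs; the gripper's body (76 mm by 85 mm) begins 54 mm behind the grasp point. The pads swing forward as they close: fully open they stand 13 mm farther back than shut.
Start: joints at [1.058, 0.326, -0.193, 1.052, 0, 1.437], TCP at [0.203, 0.511, 0.256] pointing down, gripper open.
Joint ranges: [-2.65, 2.65], [-0.97, 1.79], [-1.3, 1.35], [-1.93, 2.1], [-1.47, 1.37], [-3.14, 3.14]. Speed limits (rad/s): [2.57, 2.57, 3.14, 3.14, 3.14, 3.14].

## Interface

Orientations are given as a 3x3 rotation matrix whose columns are the frame's x, y, z axes.
In Python, from rig import arm gives the robot as it stands.
- The arm moves only by the tool jog_arm, never from a script. Its argument "steps" is a list that holds one entry, the list of rows, each a list of 7 numbers: the shift along the tool's x, y, z in units of 0.5 m (1.0 is 0.5 m), then the turn, a rotation vector about the tool's x, y, z in units of 60 degrees (1.0 is 60 degrees), then the gripper command: -1 is fully open, 1 is shut, values between are in proportion. A call has 1 to 20 rows; each row shifts and turns the commanded pose from where the row before left it, along the tool's axes as they then stand; what a row does not reach is not made up. A row lasts 1/10 s, in which the tool goes at most 50 mm and 8.59 degrees, less where a joint would pass 70% of its speed; a pose out of reach is approached as far as the arm can. A call with a number of a shift or a turn outside -1 to 1 is refused whole. A call with a gripper value outside its range is refused whole. The fingers move at their own pace and stop on an object; "grip_force" is the grip in N (left out, the last holds). Time passes only in rows, so rows that do not move let the fingers close. It gives the time, the measured TCP pose, the force, the opening and the grip force at its end, in the units of the state.
- arm.get_state(): the state, without advancing time (a new reading comes with each control period).
- arm.get_image(name): name is "scene" or "top" or "wrist"; returns the picture (420x560x3 uint8, red, green, blue); there is no depth.
- arm.camera_params(name): a dict with "fx", "fy", "cx", "cy" (pixels), "origin" and "orientation" of the camera in the world. Camera axes: x right, y down, z forward; pixel columns grow to the right and rows downward; lengths in m; the calibration is good to about 2 mm. The wrist camera is an equidistant fisheye: a pixel r from the principal point sees the ray r / f radians off the axis. A picture is of the moment at which its call begins: read the wrist's pose just before it. camera_params takes no time and is no camera call; for the wrist camera it gives the pose at the moment of the call.
- arm.hand_in(): hands the job in; it is judged then, once.
The state is a dict: "clock": time; "qpos": joint angles; "joint_vel": joint speeds; "effort": joint torques, N m; "tool_pos": TCP position; "tcp_rot": TCP orientation; "contact_force": force on the tool from outside, world axes, zero at the start; "ft_torque": the same for the moment, N m; "finger_gap": opening from 0.0 (shut) to 1.0 (fully open); "gripper_force": force on a finger pad.
Only numpy, scipy, OpenCV 4.12 (cv2) and the standard library are available. Lean on these libraries where they do the work, as an engineer would, in place of code of your own. Each camera call takes 0.05 s, during which the arm holds its last target. There are 200 camera calls.

## Working session

There is one attempt and no reset: what is moved stays moved. The work goes in short steps, Python scripts to look and compute and a tool call to move; the robot and the scene stay as the last step left them, time stands still between calls to the robot, and variables do not carry over. Pictures are saved under pics/ and viewed, at most 10 in all, crops included, and the job is handed in when it is done.

Besides the shell and the picture viewer there is one more tool, called after "Request:" in YAML: its name, and indented under it one key for each argument. jog_arm: Moves the arm, as the interface text tells. Shifts and turns lie within -1 to 1; 1 stands for 0.5 m of shift or 60 degrees of turn. Its arguments: {"type":"object","properties":{"steps":{"type":"array"},"grip_force":{"type":"number"}},"required":["steps"]}

```bash
ls; mkdir -p pics
python3 - <<'E'
from rig import arm
import cv2,numpy as np
np.set_printoptions(precision=4,suppress=True)
for n in("scene","top"):
    im=arm.get_image(n); cv2.imwrite(f"pics/{n}0.png",im[:,:,::-1])
    p=arm.camera_params(n); print(n,p)
s=arm.get_state(); print(s, arm.tip_reach)
E
```

```text
pics
scene {'fx': 545.1343749726144, 'fy': 545.1343749726144, 'cx': 276.1548419497166, 'cy': 217.62283587911634, 'origin': array([ 0.1461, -0.511 ,  0.8029]), 'orientation': array([[ 0.8888, -0.2849,  0.359 ],
       [-0.4581, -0.5754,  0.6776],
       [ 0.0135, -0.7667, -0.6419]])}
top {'fx': 503.47479484855137, 'fy': 503.47479484855137, 'cx': 283.3469891547078, 'cy': 205.7607925753188, 'origin': array([0.4247, 0.2714, 1.0867]), 'orientation': array([[-0.0041, -0.9932,  0.1166],
       [-0.9999,  0.0054,  0.011 ],
       [-0.0116, -0.1165, -0.9931]])}
{'clock': 0.1, 'qpos': array([ 1.0578,  0.3269, -0.1935,  1.052 ,  0.    ,  1.4366]), 'joint_vel': array([-0.0001, -0.0006,  0.0026,  0.0006, -0.0009,  0.001 ]), 'effort': array([  0.    , -44.4238,  26.3038,   0.0078,  -0.0002,  -0.    ]), 'tool_pos': array([0.2031, 0.5106, 0.2556]), 'tcp_rot': array([[-0.9291,  0.3698, -0.0008],
       [ 0.3698,  0.9291, -0.0013],
       [ 0.0002, -0.0015, -1.    ]]), 'contact_force': array([-0.3959,  0.5175,  0.6908]), 'ft_torque': array([-0.0061,  0.0147, -0.0282]), 'gripper_force': 0.0, 'finger_gap': 1.0009003769762685} 0.025
```

View pics/scene0.png

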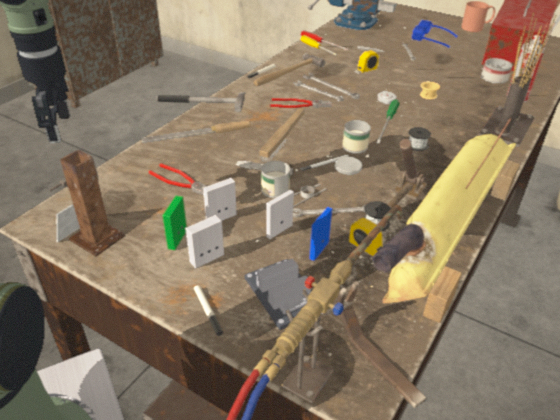

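View pics/top0.png

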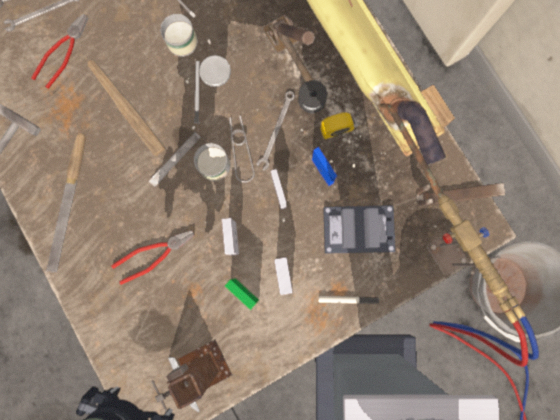

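The scene view shows white plates at (219,200), (205,242) and (280,213), plus a fourth pale piece at (67,222) behind the rusty column. There is a green one at (175,222), a blue one at (320,233), and the jig at (280,290). In the top view the whites are at (230,236), (284,275) and (279,188), and the jig is at (358,229). I'll enlarge both views to count the holes and see the jig.

```bash
cat > h.py <<'E'
import numpy as np,cv2
from rig import arm
np.set_printoptions(precision=4,suppress=True)
def ray(p,uv):
    d=np.array([(uv[0]-p['cx'])/p['fx'],(uv[1]-p['cy'])/p['fy'],1.]); return p['origin'],p['orientation']@d
def plane(p,uv,z):
    o,d=ray(p,uv); return o+d*(z-o[2])/d[2]
def tri(p1,a,p2,b):
    o1,d1=ray(p1,a);o2,d2=ray(p2,b)
    t=np.linalg.lstsq(np.c_[d1,-d2],o2-o1,rcond=None)[0]
    q1=o1+t[0]*d1;q2=o2+t[1]*d2; return (q1+q2)/2,np.linalg.norm(q1-q2)
E
python3 - <<'E'
from h import *
s=cv2.imread("pics/scene0.png");t=cv2.imread("pics/top0.png")
a=cv2.resize(s[175:325,150:340],None,fx=4.2,fy=4,interpolation=cv2.INTER_CUBIC)
cv2.imwrite("pics/c1.png",cv2.resize(s[172:322,150:350],None,fx=4,fy=4,interpolation=cv2.INTER_CUBIC))
cv2.imwrite("pics/c2.png",cv2.resize(t[160:300,215:401],None,fx=4.2,fy=4.2,interpolation=cv2.INTER_CUBIC))
# white top faces in the top view
p=arm.camera_params("top")
hsv=cv2.cvtColor(t,cv2.COLOR_BGR2HSV); m=((hsv[...,2]>195)&(hsv[...,1]<45)).astype(np.uint8)
for c in cv2.findContours(m,0,1)[0]:
    if cv2.contourArea(c)>80:
        r=cv2.minAreaRect(c); b=cv2.boxPoints(r)
        w=np.array([plane(p,x,.095) for x in b]); e=w[1]-w[0];f=w[2]-w[1]
        print(r, w.mean(0)[:2],np.linalg.norm(e),np.linalg.norm(f),np.degrees([np.arctan2(e[1],e[0]),np.arctan2(f[1],f[0])]))
E
```

```text
((478.0, 409.0), (20.0, 40.0), 90.0) [ 0.1533 -0.083 ] 0.07527336459114492 0.03628803506037294 [-90.0654 176.935 ]
((358.0, 409.0), (20.0, 26.0), 90.0) [0.1535 0.1429] 0.04918736114527296 0.03634925156535465 [-90.0654 178.6057]
((501.1416931152344, 329.54608154296875), (42.42942428588867, 6.035220146179199), 33.27488327026367) [ 0.2998 -0.1343] 0.011701123510600767 0.07875799094156671 [ -35.6609 -123.9026]
((337.5, 299.5), (5.0, 37.0), 90.0) [0.3576 0.1782] 0.07168730572306951 0.009548499950110551 [-90.1928 178.8039]
((282.6486511230469, 276.39190673828125), (36.82537078857422, 12.658721923828125), 80.53767395019531) [0.4025 0.2844] 0.024802390646375468 0.07120493245013634 [ -80.8298 -170.7573]
((335.5, 230.5), (9.0, 23.0), 0.0) [0.4916 0.1799] 0.045359369391978606 0.017754302656258616 [ -0.8655 -90.2943]
((227.4627685546875, 236.17735290527344), (35.99197006225586, 9.131720542907715), 83.41805267333984) [0.4815 0.3929] 0.01807938736240702 0.07107888360635312 [ -83.6859 -172.9722]
((278.160400390625, 188.3113250732422), (38.59831619262695, 6.181225299835205), 74.05460357666016) [0.5763 0.2927] 0.01236944634596445 0.07773171936453449 [ -74.1667 -164.4348]
((216.0, 150.5), (13.0, 18.0), 90.0) [0.6539 0.4175] 0.03634008350946798 0.02668301695083956 [ -90.3955 -179.4594]
((537.3529663085938, 77.58824157714844), (32.98484420776367, 19.402849197387695), 14.03624439239502) [ 0.8006 -0.2348] 0.04142699484387794 0.06607140949041328 [ -16.643  -105.3648]
((214.5, 70.5), (29.0, 27.0), 90.0) [0.8214 0.4225] 0.05567671847577429 0.06183616253071432 [ -90.5189 -179.4993]
((178.36538696289062, 29.173072814941406), (25.102861404418945, 28.43683624267578), 11.309932708740234) [0.9111 0.4986] 0.06156733933098534 0.052784929391648916 [  -9.5382 -102.3763]
```

View pics/c1.png

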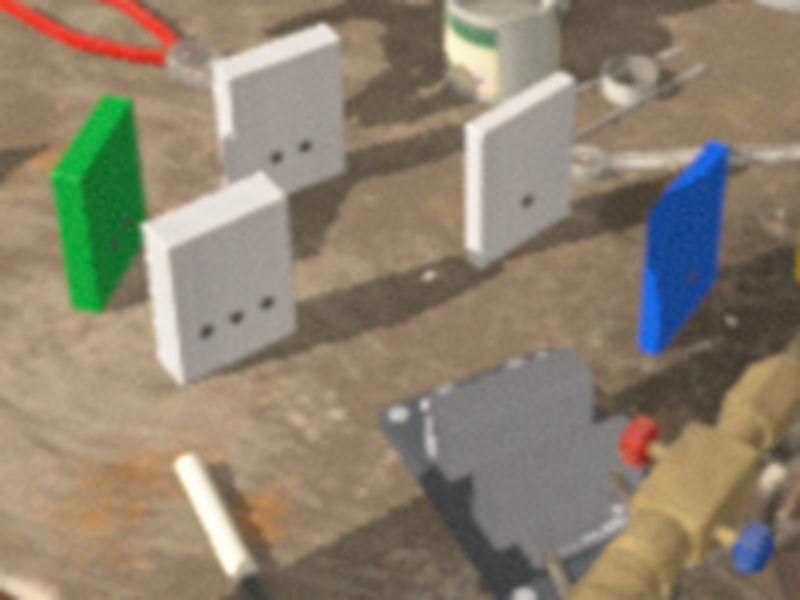

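View pics/c2.png

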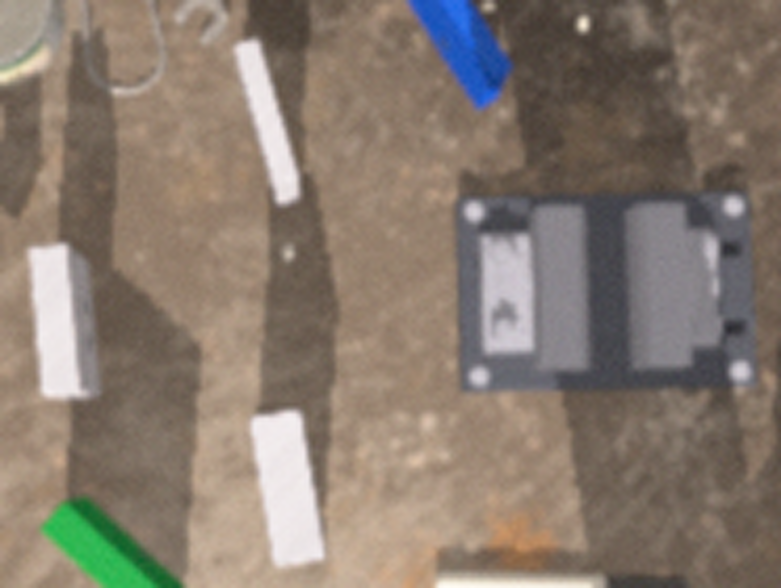

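The crop shows which plate is which. The 1-hole plate (thin, top view (279,188)), the 2-hole plate (mid, (230,236)) and the 3-hole plate (thick, (284,275)) are all white, and their measured thicknesses of 12, 18 and 25 mm agree. Green (2 holes), blue (1 hole) and the pale piece behind the column are decoys. In the jig, the fixed jaw is on the left in the top view (+y) and the shifting jaw is on the right, with slots. Next I'll check heights from the two views and fit the jig pose.

Run:
```python
from h import *
ps,pt=arm.camera_params("scene"),arm.camera_params("top")
S=lambda u,v:(150+u/4-.375,172+v/4-.375)
T=lambda u,v:(215+u/4.2-.38,160+v/4.2-.38)
for n,a,b in [("thin R",(567,75),(248,42)),("thin L",(473,126),(289,200)),("mid R",(328,30),(49,246)),("mid L",(220,68),(60,395)),
 ("thick R",(275,181),(276,413)),("thick L",(158,230),(298,562)),("base -x+y",(382,412),(460,388)),("fixjaw +x+y",(575,350),(535,205))]:
    print(n,*tri(ps,S(*a),pt,T(*b)))
for b in [(460,198),(460,388),(752,192),(755,385)]: print("base",plane(pt,T(*b),.012))
t=cv2.imread("pics/top0.png"); g=cv2.cvtColor(t,6)
# gap edges: grey profile across rows
for r in (215,222,229,236,243): print(r,g[r-1:r+2,338:385].mean(0).astype(int))
c=plane(pt,T(606,291),.012);print(c)
# jaw-edge px for y planes
for u in (352,354,355,356,362,363,364,365,366): print(u,plane(pt,(u,229),.044)[:2],plane(pt,(u,229),.012)[1])
```

```text
thin R [0.6133 0.3017 0.0959] 0.0012370936159379377
thin L [0.5412 0.2807 0.1004] 0.007855343398064648
mid R [0.5155 0.3959 0.0958] 0.0028429240249444217
mid L [0.4474 0.3894 0.0964] 0.0009993588543389827
thick R [0.438  0.2888 0.0961] 0.00026122470252265697
thick L [0.3707 0.2784 0.0975] 0.002101881850673865
base -x+y [0.452  0.1966 0.0081] 0.0009394942809147619
fixjaw +x+y [0.5415 0.1606 0.0441] 0.0015123980769057134
base [0.5482 0.1958 0.012 ]
base [0.4515 0.1971 0.012 ]
base [0.5505 0.0468 0.012 ]
base [0.4523 0.0482 0.012 ]
215 [121 126 125 117 118 129 135 136 136 134 137 134 136 134 132 118  99  77
  71  72  70  71  73  71  72  83 104 112 118 124 127 132 134 133 135 133
 135 134 135 133 122 120 117 115 122 129 118]
222 [195 196 186 154 125 126 133 135 137 136 136 137 135 134 131 123 102  81
  72  71  74  71  70  71  70  79  96 111 114 121 126 132 133 133 133 133
 133 136 134 133 133 131 134 131 136 156 178]
229 [201 199 197 179 136 123 131 135 135 137 136 135 135 136 134 126 111  84
  71  69  70  71  72  72  72  75  90 108 115 122 126 130 134 133 134 136
 134 136 136 134 134 137 134 133 128 132 148]
236 [187 198 198 180 133 121 133 136 133 136 135 136 136 137 135 128 114  89
  75  71  72  74  71  73  72  73  85 107 113 117 123 126 132 134 134 135
 134 136 135 135 137 130 128 129 130 130 128]
243 [164 165 162 153 129 121 132 135 136 133 135 135 135 139 135 132 117  96
  78  70  72  71  69  74  73  71  81 100 111 115 121 126 131 133 133 133
 135 135 133 136 131 117  94  89  87  88  87]
[0.5003 0.1223 0.012 ]
352 [0.4979 0.141 ] 0.13700423728441985
354 [0.4979 0.1369] 0.13274200233152972
355 [0.4978 0.1348] 0.13061103161181967
356 [0.4978 0.1327] 0.12848015872094978
362 [0.4978 0.1203] 0.11569697540417156
363 [0.4978 0.1183] 0.11356678712659443
364 [0.4978 0.1162] 0.1114366966239824
365 [0.4977 0.1141] 0.10930670388960387
366 [0.4977 0.1121] 0.10717680891672787
```

Plate tops come out at z≈0.096 (expected 0.095) and the base at ~0.01. The jig centre is ≈(0.500, 0.122), with the fixed face at y≈0.136. Now I'll move above the thin plate.

Request:
jog_arm:
  steps:
    - [[-0.0952,-0.0145,0,0,0,0,-0.1],[-0.0952,-0.0145,0,0,0,0,-0.1],[-0.0952,-0.0145,0,0,0,0,-0.1],[-0.0952,-0.0145,0,0,0,0,-0.1],[-0.0952,-0.0145,0,0,0,0,-0.1],[-0.0952,-0.0145,0,0,0,0,-0.1],[-0.0952,-0.0145,0,0,0,0,-0.1],[-0.0952,-0.0145,0,0,0,0,-0.1],[-0.0952,-0.0145,0,0,0,0,-0.1],[0,0,0.02,0,0,-0.124,-0.1],[0,0,0.02,0,0,-0.124,-0.1],[0,0,0.02,0,0,-0.124,-0.1],[0,0,0.02,0,0,-0.124,-0.1],[0,0,0.02,0,0,-0.124,-0.1],[0,0,0,0,0,0,-0.1]]
  grip_force: 60

```text
clock: 1.6
tool_pos: [0.5761, 0.2915, 0.2041]
tcp_rot: [[-0.964, -0.267, -0.004], [-0.267, 0.964, -0.001], [0.004, -0.0, -1.0]]
contact_force: [-0.3, 0.1, 0.2]
finger_gap: 0.547
gripper_force: 0.0
```

```bash
cat >> h.py <<'E'
def wplane(p,uv,z):
    x,y=(uv[0]-p['cx'])/p['fx'],(uv[1]-p['cy'])/p['fy']; r=np.hypot(x,y)
    k=np.sin(r)/r if r>1e-9 else 1.
    d=p['orientation']@np.array([x*k,y*k,np.cos(r)]); o=p['origin']; return o+d*(z-o[2])/d[2]
def yaw(R): return np.degrees(np.arctan2(R[1,1],R[0,1]))
E
python3 - <<'E'
from h import *
s=arm.get_state();p=arm.camera_params("wrist");im=arm.get_image("wrist")[:,:,::-1]
cv2.imwrite("pics/w1.png",im);import pickle;pickle.dump(p,open("pics/w1.pkl","wb"))
print(s['clock'],s['tool_pos'],yaw(s['tcp_rot']),s['finger_gap'],s['qpos']);print(p)
# subpixel jig edges, top view
pt=arm.camera_params("top");g=cv2.GaussianBlur(cv2.cvtColor(cv2.imread("pics/top0.png"),6),(3,3),0).astype(float)
def edge(lo,hi,z,thr,falling):
    P=[]
    for r in range(214,246):
        v=g[r,lo:hi]; 
        for i in range(len(v)-1):
            if (v[i]-thr)*(v[i+1]-thr)<=0 and (v[i]>v[i+1])==falling:
                P.append(plane(pt,(lo+i+(v[i]-thr)/(v[i]-v[i+1]),r),z)[:2]);break
    P=np.array(P);k=np.polyfit(P[:,0]-.5,P[:,1],1);print(z,"y@.5",k[1],"deg",np.degrees(np.arctan(k[0])),len(P))
edge(350,358,.044,103,True);edge(360,368,.012,92,False)
E
```

```text
1.6 [0.5761 0.2915 0.2041] 105.47726560269858 0.5466300024133814 [0.3542 0.5411 0.007  1.0406 0.     0.084 ]
{'fx': 325.19226210127806, 'fy': 325.19226210127806, 'cx': 278.90342330960266, 'cy': 209.8579784966409, 'origin': array([0.5101, 0.2739, 0.3213]), 'orientation': array([[-0.2668,  0.9285,  0.2584],
       [ 0.9638,  0.2569,  0.0718],
       [ 0.0003,  0.2682, -0.9634]])}
0.044 y@.5 0.13651090177726105 deg 0.7880745962755157 32
0.012 y@.5 0.11133405430748142 deg 1.0150965900423419 32
```

View pics/w1.png

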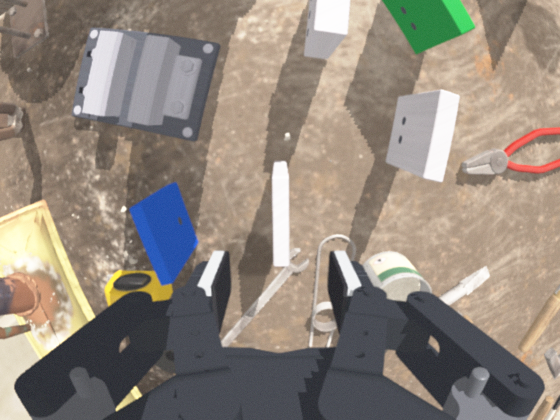

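The wrist view shows the thin plate's top edge from (281,163) to (281,265), centred between the fingers at x≈281 and parallel to the pads. The jig is at upper left. From the top view, the gap is ≈25 mm and the jig yaw ≈0.9°. I'll grip now.

Request:
jog_arm:
  steps:
    - [[0,0,0.06,0,0,0,-0.1],[0,0,0.06,0,0,0,-0.1],[0,0,0.06,0,0,0,-0.1],[0,0,0.06,0,0,0,-0.1],[0,0,0,0,0,0,0.3],[0,0,0,0,0,0,1],[0,0,0,0,0,0,1],[0,0,0,0,0,0,1],[0,0,0,0,0,0,1]]
  grip_force: 60

```text
clock: 2.55
tool_pos: [0.5783, 0.2923, 0.0879]
tcp_rot: [[-0.964, -0.267, 0.002], [-0.267, 0.964, 0.001], [-0.003, 0.0, -1.0]]
contact_force: [-0.5, 0.1, 1.7]
finger_gap: 0.131
gripper_force: 62.6
```

Run:
```python
from h import *
import pickle
p=pickle.load(open("pics/w1.pkl","rb"))
print("thin",wplane(p,(281,163),.095),wplane(p,(281,265),.095))
im=cv2.imread("pics/w1.png");hsv=cv2.cvtColor(im,40)
m=((hsv[...,2]>190)&(hsv[...,1]<40)).astype(np.uint8)
for c in cv2.findContours(m,0,1)[0]:
    if cv2.contourArea(c)>150: print(cv2.minAreaRect(c))
# mid top face corners / jig base corners seen by wrist
for n,uv,z in [("jig",(95,30),.012),("jig",(218,46),.012),("jig",(76,114),.012),("jig",(194,138),.012)]: print(n,wplane(p,uv,z))
s=arm.get_state();print(s['tool_pos'],s['finger_gap'],s['contact_force'])
```

```text
thin [0.5377 0.2832 0.095 ] [0.6127 0.3041 0.095 ]
((19.0, 377.0), (84.0, 38.0), 90.0)
((55.353858947753906, 339.1692199707031), (10.70010757446289, 28.767501831054688), 52.12501525878906)
((233.5538330078125, 331.9307556152344), (9.033697128295898, 33.59132385253906), 37.87498474121094)
((7.865382671356201, 320.3269348144531), (11.57085132598877, 17.258220672607422), 78.69007110595703)
((465.76922607421875, 286.1538391113281), (15.531606674194336, 56.024723052978516), 56.3099365234375)
((395.9300231933594, 277.1695556640625), (65.3882064819336, 40.74869918823242), 48.990909576416016)
((348.1500244140625, 270.04998779296875), (46.173561096191406, 14.763448715209961), 72.4075698852539)
((209.62234497070312, 271.33551025390625), (14.715950012207031, 46.763511657714844), 17.19854164123535)
((325.9385986328125, 272.454345703125), (27.977588653564453, 82.05621337890625), 14.826481819152832)
((19.191577911376953, 258.49908447265625), (45.00090408325195, 30.489309310913086), 51.07245635986328)
((287.3879699707031, 239.70358276367188), (46.611419677734375, 155.3977813720703), 7.022793769836426)
((483.8815612792969, 156.74771118164062), (10.76118278503418, 40.99234390258789), 70.55996704101562)
((440.50006103515625, 135.0), (92.01203155517578, 41.800411224365234), 86.51068115234375)
((100.24939727783203, 71.94393920898438), (25.88660430908203, 86.14743041992188), 12.608607292175293)
((333.0, 17.5), (35.0, 38.0), 90.0)
jig [0.4551 0.0576 0.012 ]
jig [0.4532 0.1984 0.012 ]
jig [0.5482 0.0582 0.012 ]
jig [0.5456 0.1987 0.012 ]
[0.5783 0.2923 0.0879] 0.13067616027240403 [-0.5263  0.1165  1.7295]
```

Request:
jog_arm:
  steps:
    - [[0,0,-0.075,0,0,0,1],[0,0,-0.075,0,0,0.1215,1],[0,0,-0.075,0,0,0.1215,1],[0.0404,-0.0834,0,0,0,0,1],[0.0404,-0.0834,0,0,0,0,1],[0.0404,-0.0834,0,0,0,0,1],[0.0404,-0.0834,0,0,0,0,1],[0,0,0,0,0,0,1],[0,0,0,0,0,0,1]]

```text
clock: 3.45
tool_pos: [0.4993, 0.1232, 0.1997]
tcp_rot: [[-1.0, -0.014, 0.001], [-0.014, 1.0, 0.001], [-0.001, 0.001, -1.0]]
contact_force: [0.5, 1.1, -1.8]
finger_gap: 0.132
gripper_force: 61.9
```

Run:
```python
from h import *
import pickle
s=arm.get_state();p=arm.camera_params("wrist");im=arm.get_image("wrist")[:,:,::-1]
cv2.imwrite("pics/w2.png",im);pickle.dump(p,open("pics/w2.pkl","wb"))
print(s['clock'],s['tool_pos'],yaw(s['tcp_rot']),s['contact_force'],s['finger_gap'])
```

```text
3.45 [0.4993 0.1232 0.1997] 90.79118743243282 [ 0.5373  1.1126 -1.7504] 0.1319482014288812
```

View pics/w2.png

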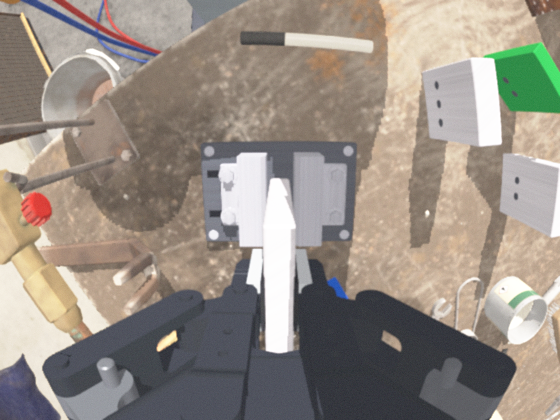

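The wrist view shows the plate end at (278,182) lying centred over the gap (x≈266 to 294 in the image), and the jig edges are parallel to the tool. I'll measure the gap from this view and lower the thin plate.

Run:
```python
from h import *
import pickle
p=pickle.load(open("pics/w2.pkl","rb"));g=cv2.cvtColor(cv2.imread("pics/w2.png"),6)
for r in (160,166,172): print(r,list(zip(range(256,306),g[r-1:r+2,256:306].mean(0).astype(int))))
for z in (.012,.044,.048): print(z,[(u,round(float(wplane(p,(u,166),z)[1]),4)) for u in (264,266,268,270,290,292,294,296)])
```

```text
160 [(256, np.int64(238)), (257, np.int64(237)), (258, np.int64(238)), (259, np.int64(238)), (260, np.int64(232)), (261, np.int64(226)), (262, np.int64(226)), (263, np.int64(225)), (264, np.int64(222)), (265, np.int64(196)), (266, np.int64(157)), (267, np.int64(127)), (268, np.int64(114)), (269, np.int64(115)), (270, np.int64(126)), (271, np.int64(132)), (272, np.int64(119)), (273, np.int64(101)), (274, np.int64(96)), (275, np.int64(96)), (276, np.int64(97)), (277, np.int64(98)), (278, np.int64(96)), (279, np.int64(96)), (280, np.int64(97)), (281, np.int64(97)), (282, np.int64(96)), (283, np.int64(96)), (284, np.int64(97)), (285, np.int64(97)), (286, np.int64(97)), (287, np.int64(94)), (288, np.int64(97)), (289, np.int64(94)), (290, np.int64(99)), (291, np.int64(96)), (292, np.int64(102)), (293, np.int64(122)), (294, np.int64(146)), (295, np.int64(159)), (296, np.int64(166)), (297, np.int64(167)), (298, np.int64(165)), (299, np.int64(164)), (300, np.int64(170)), (301, np.int64(173)), (302, np.int64(171)), (303, np.int64(174)), (304, np.int64(172)), (305, np.int64(177))]
166 [(256, np
[... 1836 characters left out ...]
 np.int64(94)), (292, np.int64(104)), (293, np.int64(127)), (294, np.int64(150)), (295, np.int64(161)), (296, np.int64(166)), (297, np.int64(166)), (298, np.int64(164)), (299, np.int64(164)), (300, np.int64(173)), (301, np.int64(175)), (302, np.int64(173)), (303, np.int64(171)), (304, np.int64(172)), (305, np.int64(176))]
0.012 [(264, 0.1098), (266, 0.1117), (268, 0.1136), (270, 0.1154), (290, 0.1343), (292, 0.1362), (294, 0.1381), (296, 0.14)]
0.044 [(264, 0.1111), (266, 0.1128), (268, 0.1145), (270, 0.1162), (290, 0.1331), (292, 0.1348), (294, 0.1365), (296, 0.1382)]
0.048 [(264, 0.1113), (266, 0.113), (268, 0.1147), (270, 0.1163), (290, 0.133), (292, 0.1346), (294, 0.1363), (296, 0.1379)]
```

Request:
jog_arm:
  steps:
    - [[0,0,0.04,0,0,0,1],[0,0,0.04,0,0,0,1],[0,0,0.03,0,0,0,1],[0,0,0.02,0,0,0,1],[0,0,0.02,0,0,0,1],[0,0,0,0,0,0,1]]

```text
clock: 4.1
tool_pos: [0.4988, 0.1244, 0.1227]
tcp_rot: [[-1.0, -0.017, -0.002], [-0.017, 1.0, -0.0], [0.002, -0.0, -1.0]]
contact_force: [0.6, 0.6, -1.9]
finger_gap: 0.13
gripper_force: 62.0
```

Request:
jog_arm:
  steps:
    - [[0,0,0.02,0,0,0,1],[0,0,0.02,0,0,0,1],[0,0,0.003,0,0,0,1],[0,0,0,0,0,0,1],[0,0,0,0,0,0,1],[0,0,0,0,0,0,1],[0,0,0,0,0,0,1]]

```text
clock: 4.8
tool_pos: [0.4995, 0.1239, 0.1026]
tcp_rot: [[-1.0, -0.016, 0.001], [-0.016, 1.0, 0.0], [-0.001, 0.0, -1.0]]
contact_force: [0.3, -0.6, -1.8]
finger_gap: 0.126
gripper_force: 62.0
```

Request:
jog_arm:
  steps:
    - [[0,0,0.003,0,0,0,1],[0,0,0.003,0,0,0,1],[0,0,0,0,0,0,1],[0,0,0,0,0,0,1],[0,0,0,0,0,0,1],[0,0,0,0,0,0,1]]

```text
clock: 5.4
tool_pos: [0.4993, 0.1239, 0.0998]
tcp_rot: [[-1.0, -0.016, 0.001], [-0.016, 1.0, 0.0], [-0.001, 0.0, -1.0]]
contact_force: [-2.5, 0.4, 5.5]
finger_gap: 0.128
gripper_force: 62.9
```

Force on the floor is now +7 N, so the thin plate is fully down. I'll take it out and put it back where it stood.

Request:
jog_arm:
  steps:
    - [[0,0,-0.03,0,0,0,1],[0,0,-0.05,0,0,0,1],[0,0,-0.06,0,0,0,1],[0,0,-0.06,0,0,0,1],[-0.0408,0.0836,0,0,0,0,1],[-0.0408,0.0836,0,0,0,0,1],[-0.0408,0.0836,0,0,0,0,1],[-0.0408,0.0836,0,0,0,0,1],[0,0,0.02,0,0,-0.1215,1],[0,0,0.06,0,0,-0.1215,1],[0,0,0.06,0,0,0,1],[0,0,0.05,0,0,0,1],[0,0,0.02,0,0,0,1],[0,0,0,0,0,0,1],[0,0,0,0,0,0,1]]

```text
clock: 6.9
tool_pos: [0.5787, 0.2926, 0.0951]
tcp_rot: [[-0.964, -0.267, 0.001], [-0.267, 0.964, 0.0], [-0.001, 0.0, -1.0]]
contact_force: [1.1, 0.3, -1.9]
finger_gap: 0.131
gripper_force: 62.1
```

Request:
jog_arm:
  steps:
    - [[0,0,0.009,0,0,0,1],[0,0,0.006,0,0,0,1],[0,0,0,0,0,0,1],[0,0,0,0,0,0,1],[0,0,0,0,0,0,0.5],[0,0,0,0,0,0,-0.1],[0,0,0,0,0,0,-0.1],[0,0,-0.02,0,0,0,-0.1],[0,0,-0.08,0,0,0,-0.1],[0,0,-0.09,0,0,0,-0.1],[0,0,-0.05,0,0,0,-0.1]]

```text
clock: 8.0
tool_pos: [0.5794, 0.2929, 0.2114]
tcp_rot: [[-0.964, -0.267, 0.005], [-0.267, 0.964, 0.002], [-0.005, 0.0, -1.0]]
contact_force: [0.8, 0.5, -0.7]
finger_gap: 0.551
gripper_force: 0.0
```

Request:
jog_arm:
  steps:
    - [[0,0,0,0,0,0.07,-0.1],[0,0,0,0,0,0.072,-0.1],[0.0568,0.0739,0,0,0,0,-0.1],[0.0568,0.0739,0,0,0,0,-0.1],[0.0568,0.0739,0,0,0,0,-0.1],[0,0,0,0,0,0,-0.1],[0,0,0,0,0,0,-0.1]]

```text
clock: 8.7
tool_pos: [0.4793, 0.3929, 0.2076]
tcp_rot: [[-0.992, -0.124, 0.001], [-0.124, 0.992, -0.0], [-0.001, -0.0, -1.0]]
contact_force: [0.1, -1.0, 0.1]
finger_gap: 0.556
gripper_force: 0.0
```

Run:
```python
from h import *
s=arm.get_state();p=arm.camera_params("wrist");im=arm.get_image("wrist")[:,:,::-1]
cv2.imwrite("pics/w3.png",im)
print(s['clock'],s['tool_pos'],yaw(s['tcp_rot']))
print([wplane(p,(u,v),.095) for u,v in [(279,160),(279,260)]])
```

```text
8.7 [0.4793 0.3929 0.2076] 97.11848597143602
[array([0.439 , 0.3888, 0.095 ]), array([0.5154, 0.3984, 0.095 ])]
```

View pics/w3.png

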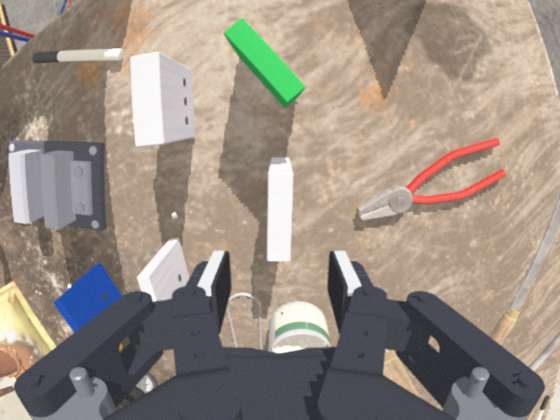

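The middle plate's top runs from (281,158) to (279,260), centred between the fingers and aligned. The thin plate stands upright at (165,270). I'll grip the middle one.

Request:
jog_arm:
  steps:
    - [[0,0,0.06,0,0,0,-0.1],[0,0,0.07,0,0,0,-0.1],[0,0,0.07,0,0,0,-0.1],[0,0,0.045,0,0,0,-0.1],[0,0,0,0,0,0,0.2],[0,0,0,0,0,0,1],[0,0,0,0,0,0,1],[0,0,0,0,0,0,1],[0,0,0,0,0,0,1],[0,0,0,0,0,0,1]]

```text
clock: 9.75
tool_pos: [0.4804, 0.3923, 0.085]
tcp_rot: [[-0.993, -0.122, 0.001], [-0.122, 0.993, 0.0], [-0.001, 0.0, -1.0]]
contact_force: [-0.1, -1.2, -1.2]
finger_gap: 0.202
gripper_force: 60.8
```

Request:
jog_arm:
  steps:
    - [[0,0,-0.07,0,0,0,1],[0,0,-0.08,0,0,0.051,1],[0,0,-0.08,0,0,0.051,1],[-0.0051,-0.0894,0,0,0,0,1],[-0.0051,-0.0894,0,0,0,0,1],[-0.0051,-0.0894,0,0,0,0,1],[-0.0051,-0.0894,0,0,0,0,1],[-0.0051,-0.0894,0,0,0,0,1],[-0.0051,-0.0894,0,0,0,0,1],[0,0,0.04,0,0,0,1],[0,0,0.04,0,0,0,1],[0,0,0,0,0,0,1],[0,0,0,0,0,0,1]]

```text
clock: 11.05
tool_pos: [0.4991, 0.1242, 0.1595]
tcp_rot: [[-1.0, -0.015, -0.001], [-0.015, 1.0, -0.0], [0.001, -0.0, -1.0]]
contact_force: [0.9, -0.7, -3.5]
finger_gap: 0.202
gripper_force: 60.9
```

Request:
jog_arm:
  steps:
    - [[0,0,0.03,0,0,0,1],[0,0,0.02,0,0,0,1],[0,0,0.02,0,0,0,1],[0,0,0.02,0,0,0,1],[0,0,0,0,0,0,1],[0,0,0,0,0,0,1]]

```text
clock: 11.65
tool_pos: [0.4992, 0.1242, 0.1141]
tcp_rot: [[-1.0, -0.015, -0.001], [-0.015, 1.0, -0.0], [0.001, -0.0, -1.0]]
contact_force: [0.0, -0.5, -3.4]
finger_gap: 0.2
gripper_force: 61.1
```

Request:
jog_arm:
  steps:
    - [[0,0,0.02,0,0,0,1],[0,0,0.012,0,0,0,1],[0,0,0.004,0,0,0,1],[0,0,0,0,0,0,1],[0,0,0,0,0,0,1],[0,0,0,0,0,0,1],[0,0,0,0,0,0,1]]

```text
clock: 12.35
tool_pos: [0.4994, 0.1241, 0.0969]
tcp_rot: [[-1.0, -0.015, 0.0], [-0.015, 1.0, 0.0], [-0.0, 0.0, -1.0]]
contact_force: [-2.9, 0.1, 5.0]
finger_gap: 0.201
gripper_force: 62.3
```

The plate is fully down with no side force. Now I'll measure its sideways play: raise it 1.5 mm, then step gently to +y and to -y.

Request:
jog_arm:
  steps:
    - [[0,0,-0.003,0,0,0,1],[0,0.004,0,0,0,0,1],[0,0,0,0,0,0,1],[0,0,0,0,0,0,1],[0,0,0,0,0,0,1]]

```text
clock: 12.85
tool_pos: [0.4992, 0.1261, 0.0976]
tcp_rot: [[-1.0, -0.015, -0.0], [-0.015, 1.0, -0.0], [0.0, -0.0, -1.0]]
contact_force: [-0.9, -0.4, -3.1]
finger_gap: 0.199
gripper_force: 61.1
```

Request:
jog_arm:
  steps:
    - [[0,0.001,0,0,0,0,1],[0,0,0,0,0,0,1],[0,0,0,0,0,0,1]]

```text
clock: 13.15
tool_pos: [0.4993, 0.1266, 0.0978]
tcp_rot: [[-1.0, -0.015, 0.0], [-0.015, 1.0, -0.0], [-0.0, -0.0, -1.0]]
contact_force: [0.5, 0.3, -3.2]
finger_gap: 0.202
gripper_force: 61.1
```

Request:
jog_arm:
  steps:
    - [[0,0.001,0,0,0,0,1],[0,0,0,0,0,0,1],[0,0,0,0,0,0,1]]

```text
clock: 13.45
tool_pos: [0.4993, 0.1271, 0.0978]
tcp_rot: [[-1.0, -0.015, 0.0], [-0.015, 1.0, -0.0], [-0.0, -0.0, -1.0]]
contact_force: [0.3, 0.4, -3.5]
finger_gap: 0.202
gripper_force: 61.1
```

Request:
jog_arm:
  steps:
    - [[0,0.001,0,0,0,0,1],[0,0,0,0,0,0,1],[0,0,0,0,0,0,1]]

```text
clock: 13.75
tool_pos: [0.4993, 0.1275, 0.0978]
tcp_rot: [[-1.0, -0.015, 0.0], [-0.015, 1.0, -0.0], [-0.0, -0.0, -1.0]]
contact_force: [0.3, -1.8, -3.0]
finger_gap: 0.201
gripper_force: 61.3
```

Request:
jog_arm:
  steps:
    - [[0,0.001,0,0,0,0,1],[0,0,0,0,0,0,1],[0,0,0,0,0,0,1]]

```text
clock: 14.05
tool_pos: [0.4993, 0.1277, 0.0978]
tcp_rot: [[-1.0, -0.015, 0.0], [-0.015, 1.0, -0.001], [-0.0, -0.001, -1.0]]
contact_force: [-0.2, -2.4, -3.0]
finger_gap: 0.2
gripper_force: 61.3
```

Request:
jog_arm:
  steps:
    - [[0,0.001,0,0,0,0,1],[0,0,0,0,0,0,1],[0,0,0,0,0,0,1]]

```text
clock: 14.35
tool_pos: [0.4993, 0.1278, 0.0978]
tcp_rot: [[-1.0, -0.015, 0.0], [-0.015, 1.0, -0.002], [0.0, -0.002, -1.0]]
contact_force: [0.8, -5.8, -2.3]
finger_gap: 0.199
gripper_force: 61.4
```

Contact with the fixed face comes at y≈0.1275. Now the other way.

Request:
jog_arm:
  steps:
    - [[0,-0.008,0,0,0,0,1],[0,-0.006,0,0,0,0,1],[0,0,0,0,0,0,1],[0,0,0,0,0,0,1]]

```text
clock: 14.75
tool_pos: [0.4994, 0.1218, 0.0977]
tcp_rot: [[-1.0, -0.015, -0.0], [-0.015, 1.0, 0.001], [0.0, 0.001, -1.0]]
contact_force: [-0.2, -0.0, -3.3]
finger_gap: 0.202
gripper_force: 61.1
```

Request:
jog_arm:
  steps:
    - [[0,-0.001,0,0,0,0,1],[0,0,0,0,0,0,1],[0,0,0,0,0,0,1]]

```text
clock: 15.05
tool_pos: [0.4994, 0.1212, 0.0978]
tcp_rot: [[-1.0, -0.015, 0.0], [-0.015, 1.0, 0.0], [-0.0, 0.0, -1.0]]
contact_force: [0.5, -0.0, -3.7]
finger_gap: 0.203
gripper_force: 61.1
```

Request:
jog_arm:
  steps:
    - [[0,-0.001,0,0,0,0,1],[0,0,0,0,0,0,1],[0,0,0,0,0,0,1]]

```text
clock: 15.35
tool_pos: [0.4994, 0.1206, 0.0978]
tcp_rot: [[-1.0, -0.015, 0.0], [-0.015, 1.0, 0.0], [-0.0, 0.0, -1.0]]
contact_force: [-0.4, 0.6, -3.4]
finger_gap: 0.201
gripper_force: 61.1
```

Request:
jog_arm:
  steps:
    - [[0,-0.001,0,0,0,0,1],[0,0,0,0,0,0,1],[0,0,0,0,0,0,1]]

```text
clock: 15.65
tool_pos: [0.4994, 0.1204, 0.0978]
tcp_rot: [[-1.0, -0.015, 0.0], [-0.015, 1.0, 0.001], [-0.0, 0.001, -1.0]]
contact_force: [-0.4, 2.3, -3.0]
finger_gap: 0.2
gripper_force: 61.1
```

Contact comes at y≈0.1205 on the other side. The middle plate therefore has about 7.0 mm of play, the gap is ≈25 mm, and the thick plate (24 mm) should go in with ~1 mm to spare, centred at y=0.1240. I'll take the middle plate out and put it back in its place.

Request:
jog_arm:
  steps:
    - [[0,0.007,-0.01,0,0,0,1],[0,0,-0.04,0,0,0,1],[0,0,-0.07,0,0,0,1],[0,0,-0.09,0,0,0,1],[0.005,0.0895,0,0,0,0,1],[0.005,0.0895,0,0,0,0,1],[0.005,0.0895,0,0,0,0,1],[0.005,0.0895,0,0,0,0,1],[0.005,0.0895,0,0,0,0,1],[0.005,0.0895,0,0,0,0,1],[0,0,0.02,0,0,-0.051,1],[0,0,0.06,0,0,-0.051,1],[0,0,0.06,0,0,0,1],[0,0,0.05,0,0,0,1],[0,0,0.02,0,0,0,1],[0,0,0,0,0,0,1],[0,0,0,0,0,0,1]]

```text
clock: 17.35
tool_pos: [0.481, 0.3922, 0.0989]
tcp_rot: [[-0.993, -0.121, 0.001], [-0.121, 0.993, 0.001], [-0.001, 0.0, -1.0]]
contact_force: [-0.4, 0.0, -2.9]
finger_gap: 0.202
gripper_force: 61.3
```

Request:
jog_arm:
  steps:
    - [[0,0,0.015,0,0,0,1],[0,0,0.01,0,0,0,1],[0,0,0.003,0,0,0,1],[0,0,0,0,0,0,1],[0,0,0,0,0,0,1]]

```text
clock: 17.85
tool_pos: [0.4809, 0.3922, 0.085]
tcp_rot: [[-0.993, -0.121, 0.002], [-0.121, 0.993, 0.001], [-0.002, 0.001, -1.0]]
contact_force: [-0.9, -1.6, 6.0]
finger_gap: 0.204
gripper_force: 62.7
```

Request:
jog_arm:
  steps:
    - [[0,0,0,0,0,0,0.4],[0,0,0,0,0,0,-0.2],[0,0,0,0,0,0,-0.2],[0,0,-0.02,0,0,0,-0.2],[0,0,-0.08,0,0,0,-0.2],[0,0,-0.09,0,0,0,-0.2],[0,0,-0.05,0,0,-0.035,-0.2],[0.0623,-0.0631,0,0,0,0,-0.2],[0.0623,-0.0631,0,0,0,0,-0.2],[0.0623,-0.0631,0,0,0,0,-0.2],[0,0,0,0,0,0,-0.2],[0,0,0,0,0,0,-0.2]]

```text
clock: 19.05
tool_pos: [0.403, 0.2833, 0.2047]
tcp_rot: [[-0.988, -0.157, 0.001], [-0.157, 0.988, 0.001], [-0.001, 0.001, -1.0]]
contact_force: [0.9, 0.1, 0.8]
finger_gap: 0.602
gripper_force: 0.0
```

Run:
```python
from h import *
s=arm.get_state();p=arm.camera_params("wrist");im=arm.get_image("wrist")[:,:,::-1]
cv2.imwrite("pics/w4.png",im)
print(s['clock'],s['tool_pos'],yaw(s['tcp_rot']),s['qpos'])
print([wplane(p,(u,v),.095) for u,v in [(279,160),(279,260)]])
```

```text
19.05 [0.403  0.2833 0.2047] 99.02475503029267 [ 0.4628  0.2637 -0.4209  0.8848  0.0001  0.3052]
[array([0.3626, 0.2779, 0.095 ]), array([0.4377, 0.2898, 0.095 ])]
```

View pics/w4.png

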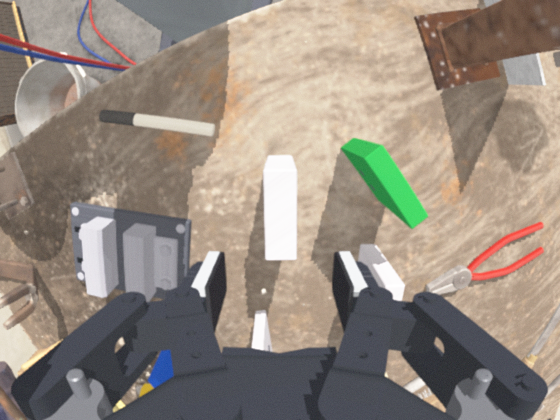

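The wrist view shows the thick plate's top at (264–297, 157–260), centred and aligned. The green piece starts at x≈342 and stays clear of the finger path (to x≈335). I'll grip it.

Request:
jog_arm:
  steps:
    - [[0,0,0.06,0,0,0,-0.2],[0,0,0.07,0,0,0,-0.2],[0,0,0.06,0,0,0,-0.2],[0,0,0.05,0,0,0,-0.2],[0,0,0,0,0,0,0.1],[0,0,0,0,0,0,1],[0,0,0,0,0,0,1],[0,0,0,0,0,0,1],[0,0,0,0,0,0,1],[0,0,0,0,0,0,1]]

```text
clock: 20.1
tool_pos: [0.4032, 0.2838, 0.0843]
tcp_rot: [[-0.987, -0.158, 0.001], [-0.158, 0.987, 0.0], [-0.001, 0.0, -1.0]]
contact_force: [0.8, -0.7, -4.0]
finger_gap: 0.274
gripper_force: 59.2
```

Request:
jog_arm:
  steps:
    - [[0,0,-0.07,0,0,0,1],[0,0,-0.08,0,0,0.068,1],[0,0,-0.08,0,0,0.069,1],[-0.0469,-0.0807,0,0,0,0,1],[-0.0469,-0.0807,0,0,0,0,1],[-0.0469,-0.0807,0,0,0,0,1],[-0.0469,-0.0807,0,0,0,0,1],[0,0,0.04,0,0,0,1],[0,0,0.04,0,0,0,1],[0,0,0.02,0,0,0,1],[0,0,0,0,0,0,1],[0,0,0,0,0,0,1],[0,0,0,0,0,0,1]]

```text
clock: 21.4
tool_pos: [0.4999, 0.1242, 0.1498]
tcp_rot: [[-1.0, -0.016, 0.002], [-0.016, 1.0, 0.0], [-0.002, 0.0, -1.0]]
contact_force: [0.1, 0.1, -4.8]
finger_gap: 0.272
gripper_force: 61.1
```

Run:
```python
from h import *
s=arm.get_state();print(s['tool_pos'],yaw(s['tcp_rot']),s['contact_force'],s['ft_torque'])
```

```text
[0.4999 0.1242 0.1498] 90.90008960625319 [ 0.14    0.0924 -4.752 ] [-0.0146 -0.0105 -0.0168]
```

Request:
jog_arm:
  steps:
    - [[0,-0.0004,0.014,0,0,0,1],[0,0,0.012,0,0,0,1],[0,0,0.006,0,0,0,1],[0,0,0.006,0,0,0,1],[0,0,0.006,0,0,0,1],[0,0,0.006,0,0,0,1],[0,0,0,0,0,0,1],[0,0,0,0,0,0,1]]

```text
clock: 22.2
tool_pos: [0.499, 0.1237, 0.1236]
tcp_rot: [[-1.0, -0.015, -0.0], [-0.015, 1.0, 0.001], [0.0, 0.001, -1.0]]
contact_force: [-0.9, 2.3, -5.9]
finger_gap: 0.27
gripper_force: 61.1
```

It is in past the lead-ins with only ~2 N of side force, so I'll ease it 0.4 mm toward +y and keep lowering.

Request:
jog_arm:
  steps:
    - [[0,0.0008,0,0,0,0,1],[0,0,0.006,0,0,0,1],[0,0,0.006,0,0,0,1],[0,0,0.006,0,0,0,1],[0,0,0,0,0,0,1],[0,0,0,0,0,0,1]]

```text
clock: 22.8
tool_pos: [0.499, 0.1238, 0.1145]
tcp_rot: [[-1.0, -0.015, -0.001], [-0.015, 1.0, -0.0], [0.001, -0.0, -1.0]]
contact_force: [0.7, 2.1, -4.8]
finger_gap: 0.277
gripper_force: 61.3
```

Request:
jog_arm:
  steps:
    - [[0,0.0004,0.006,0,0,0,1],[0,0,0.007,0,0,0,1],[0,0,0.007,0,0,0,1],[0,0,0.007,0,0,0,1],[0,0,0,0,0,0,1],[0,0,0,0,0,0,1]]

```text
clock: 23.4
tool_pos: [0.4991, 0.124, 0.1011]
tcp_rot: [[-1.0, -0.015, -0.0], [-0.015, 1.0, -0.0], [0.0, -0.0, -1.0]]
contact_force: [0.0, 0.6, -5.8]
finger_gap: 0.275
gripper_force: 61.2
```

Request:
jog_arm:
  steps:
    - [[0,0,0.006,0,0,0,1],[0,0,0.004,0,0,0,1],[0,0,0.001,0,0,0,1],[0,0,0,0,0,0,1],[0,0,0,0,0,0,1]]

```text
clock: 23.9
tool_pos: [0.4993, 0.1241, 0.0962]
tcp_rot: [[-1.0, -0.015, 0.0], [-0.015, 1.0, -0.0], [-0.0, -0.0, -1.0]]
contact_force: [-1.5, -0.2, 4.2]
finger_gap: 0.27
gripper_force: 62.2
```

The thick plate is on the floor, fully down. Releasing, retreating, and checking with the cameras.

Request:
jog_arm:
  steps:
    - [[0,0,0,0,0,0,0.3],[0,0,0,0,0,0,0],[0,0,0,0,0,0,-0.2],[0,0,0,0,0,0,-0.2],[0,0,-0.03,0,0,0,-0.2],[0,0,-0.08,0,0,0,-0.2],[0,0,-0.09,0,0,0,-0.2],[0,0,-0.09,0,0,0,-0.2],[0.06,0.06,0,0,0,0,-0.2],[0.06,0.06,0,0,0,0,-0.2],[0.06,0.06,0,0,0,0,-0.2],[0.06,0.06,0,0,0,0,-0.2],[0.06,0.06,0,0,0,0,-0.2],[0,0,0,0,0,0,-0.2]]

```text
clock: 25.3
tool_pos: [0.3434, 0.2741, 0.2408]
tcp_rot: [[-1.0, -0.021, -0.002], [-0.021, 1.0, 0.001], [0.002, 0.001, -1.0]]
contact_force: [-0.1, -0.2, -0.3]
finger_gap: 0.601
gripper_force: 0.0
```

Run:
```python
from h import *
s=cv2.cvtColor(arm.get_image("scene"),4)
cv2.imwrite("pics/e.png",cv2.resize(s[162:322,150:350],None,fx=3.7,fy=3.7))
st=arm.get_state();print(st['clock'],st['tool_pos'],st['contact_force'])
```

```text
25.35 [0.3453 0.2731 0.2409] [ 0.3745 -0.9559 -0.3931]
```

View pics/e.png

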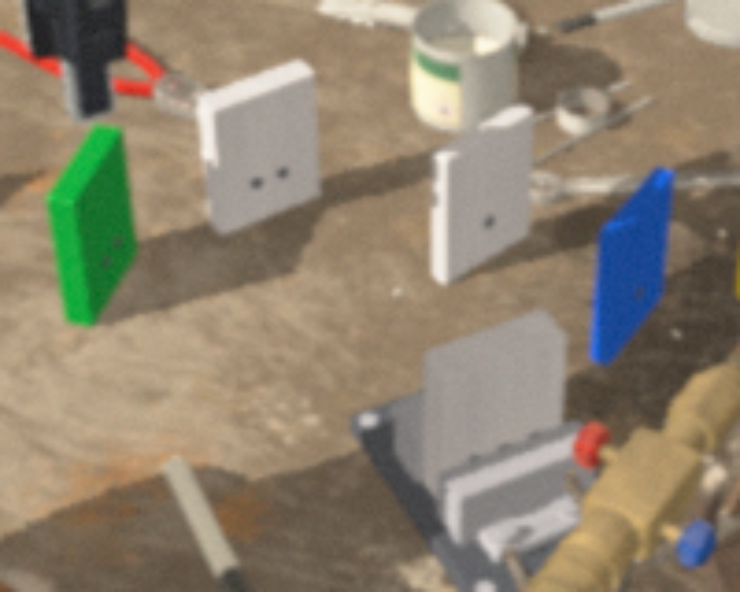

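The crop shows the thick plate fully down in the jig at (495,410). The middle plate (260,150) and thin plate (485,195) stand upright on the bench, and the marker and tin have not moved.

```bash
python3 -c "
from rig import arm
print(arm.hand_in())"
```

```text
the job is handed in; nothing more can be done
None
```

The thick plate fits the gap (about 25 mm) and is standing fully down in it; the thin and middle plates were each tried in turn and are back upright on the bench, and the job was handed in at about 25 s (no verdict was returned).

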